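# Rewind the film and pop the camera's back

### The job

The roll in the shop's film camera is finished and the rewind release is already pressed in: crank the rewind clockwise until the film slips off the take-up spool and the resistance suddenly drops away, and stop within half a turn of that so that the film's leader stays out of the cassette. Then pull the crank straight up until the back of the camera springs open, and let go. The camera stands loose on its weighted stand: work gently enough not to shift or tip it, and leave the other things on the table alone.

Things in the scene. Friction and masses are not known exactly. Their poses are not given: they have to be found in the camera images.
- grip_center (a point): Centre of the crank's upright finger grip: a black plastic cylinder 9 mm in diameter and 13 mm tall that turns freely on its own pin, at the outer end of the folded-out steel crank arm (7 mm wide, its top 7 mm below this point and 9 mm above the camera's flat top). 22 mm from crank_axis, at the same height.
- crank_axis (a point): Point on the upright axis of the rewind crank, level with the middle of its grip, over one end of the camera's flat top; 147 mm above the table with the crank down, where it stays when the crank is lifted. Its x axis points where the lens looks, its y axis along the camera towards the crank's end.
- crank (a joint): Angle of the rewind crank (rad), 0 at the start, growing as it rewinds, clockwise seen from above. The grip needs a push of about 4 to 6 N along its circle while film is being drawn, and under 1 N once the film has slipped off the take-up spool; 1 to 4 turns are left, which cannot be seen.
- shaft (a joint): Lift of the rewind shaft and its crank (m): 0 down, 0.009 at the top stop. Pulling it up takes about 3 N at first and 6 N at the top, and unlatches the back at about 0.007; let go, it springs down again.
- stand_foot (a point): Centre of the underside of the stand's round steel foot (150 mm in diameter, 18 mm thick) on the table. The 35 mm film camera (128 x 34 x 76 mm, flat top 131 mm above the table) is screwed on it. They weigh about 3.3 kg and stand loose: over about 15 N sideways at the crank slides or rocks them. x axis: where the lens looks; y: along the camera to the crank, 47 mm off.
- back_door (a joint): Hinged back of the camera, a black panel on the face away from the lens, on an upright hinge at the end away from the crank: 0 shut, sprung open by about 0.65 rad once unlatched (rad).
- marker: Fat marker pen lying on the table, 132 mm long, 13 mm thick; origin under its middle. To be left alone.
- film_pot: Closed film pot, black with a grey lid, 34 mm in diameter, 51 mm tall; origin at the centre of its underside. To be left alone.
- packing_tape: Roll of clear packing tape lying flat, 104 mm in diameter, 48 mm high; origin at the centre of its underside. To be left alone.
- phone: Black phone lying flat, 150 x 73 x 8 mm; origin at the centre of its underside. To be left alone.
Mind the look-alikes: they are no part of the job. Several things look just like the part that bears grip_center: the one meant starts farthest from the robot's base.

How it is judged:
On the way, in this order (a step that is already met when the one before it is completed fails the run):
1. the film has come off the take-up spool (value of joint spool above 0.0075 m), for 0.1 s.
2. the back has sprung open (value of joint back_door above 0.3 rad), for 0.2 s.
At the end, for the whole second after the job is handed in: The film is off the take-up spool with little more than half a turn (0.6) cranked since, the camera's back stands open by more than 0.3 rad, the crank is released and back down, and stand and camera are upright and within 15 mm of where they stood (value of joint spool above 0.0075 m and y of film_tail in the frame of catch_point below 0.0085 m and value of joint back_door above 0.3 rad and value of joint shaft below 0.002 m and angle between stand_foot's own z axis and vertical below 0.03 rad and distance of stand_foot from where it was at the start of the episode below 0.015 m); the robot touches nothing.
It fails at once if clearly more than half a turn was cranked after the film came free: the leader is wound into the cassette (y of film_tail in the frame of catch_point above 0.0085 m).
It fails at once if the stand was dragged by more than 15 mm or tipped by more than 5 degrees (distance of stand_foot from where it was at the start of the episode above 0.015 m or angle between stand_foot's own z axis and vertical above 0.09 rad).
It fails at once if another thing on the table was moved by more than 20 mm (distance of any of marker, film_pot, packing_tape, phone from where it was at the start of the episode above 0.02 m).
It also fails if it takes over 58 s, if anything falls off the work surface, if the arm or the gripper's body presses on something with over 40 N, if the wrist force passes 120 N, or if a joint passes its speed limit or range.

### The arm

A 6-joint arm with a two-finger parallel gripper is mounted at the origin on the work surface. World frame = base frame: x ahead of the robot, y to its left, z up, the work surface at z = 0. Lengths are in m, angles in rad, forces in N, time in s.
With the tool pointing down it reaches from about 0.275 to 1 m from the base axis. Payload 8.4 kg.
Tool frame: the origin (TCP) lies midway between the tips of the shut fingers; the grasp point (between the pads) lies 19 mm behind it; z points along the fingers, y is the line along which they close (so a half turn about z gives the same grasp; the last joint's range is limited). The gripper opens to 85 mm and grips with 20 to 120 N. Pads are 22 mm wide; open, the fingers measure 114 mm over their backs; the gripper's body (76 mm by 85 mm) begins 54 mm behind the grasp point. The pads swing forward as they close: fully open they stand 13 mm farther back than shut.
Start: joints at [1.259, 0.353, 1.633, -0, 1.155, -0.002], TCP at [0.191, 0.595, 0.231] pointing down, gripper open.
Joint ranges: [-2.63, 2.63], [-0.92, 2.1], [0.06, 2.66], [-1.3, 4.44], [0, 2.69], [-3.02, 3.02]. Speed limits (rad/s): [2.22, 2.22, 2.79, 3.14, 3.14, 3.14].

### API

Orientations are given as a unit quaternion [w, x, y, z].
In Python, from rig import get_obs, grab_frame, calibration, close_job gives the robot as it stands. The module is installed in compiled form; this text tells all that it offers.
- The arm moves only by the shell command python3 -m inch 'ROWS'. ROWS is JSON, one flat list of numbers, 7 for each row, row after row: the shift along the world's x, y, z in mm, then the turn, a rotation vector about the world's x, y, z in rad, then the opening, from 0 (shut) to 1 (fully open). In form: [dx, dy, dz, rx, ry, rz, hand, dx, dy, dz, rx, ry, rz, hand, ...]. A call has 1 to 12 rows; each row is the pose to reach, as a shift and turn from the pose commanded when the call began; what a row does not reach only later rows make up. A row lasts 1/8 s, in which the tool goes at most 62.5 mm and 10.7 degrees, less where a joint would pass 70% of its speed; a pose out of reach is approached as far as the arm can. A call with a gripper value outside its range is refused whole. The fingers move at their own pace and stop on an object; the grip force is fixed at half the most. Time passes only in rows, so rows that repeat a pose let the fingers close. It gives the time, the measured TCP pose, the force and the opening at its end, in the units of the state.
- get_obs(): the state, without advancing time (a new reading comes with each control period).
- grab_frame(name): name is "side" or "top"; returns the picture (384x512x3 uint8, red, green, blue); there is no depth.
- calibration(name): a dict with "K" (3x3 intrinsics, pixels), "xyz" and "orientation" of the camera in the world. Camera axes: x right, y down, z forward; pixel columns grow to the right and rows downward; lengths in m; the calibration is good to about 2 mm. A picture is of the moment at which its call begins. calibration takes no time and is no camera call.
- close_job(): hands the job in, once; it reports no verdict.
The state is a dict: "time": time; "joint_pos": joint angles; "joint_vel": joint speeds; "tau": joint torques, N m; "position": TCP position; "tool_rot": TCP orientation; "wrist_force": force on the tool from outside, world axes, zero at the start; "ft_torque": the same for the moment, N m; "gripper_width": finger opening in m.
Only numpy, scipy, OpenCV 4.12 (cv2) and the standard library are available. Lean on these libraries where they do the work, as an engineer would, in place of code of your own. Each camera call takes 0.05 s, during which the arm holds its last target. There are 200 camera calls.

## Working session

There is one attempt and no reset: what is moved stays moved. The work goes in short steps, Python scripts to look and compute and a shell command to move; the robot and the scene stay as the last step left them, time stands still between calls to the robot, and variables do not carry over. Pictures are saved under pics/ and viewed, on a budget of 10 in all, crops included, one or two more only if the job needs it, and the job is handed in when it is done.

```bash
mkdir -p pics
python3 - <<'E'
from rig import *
import cv2,numpy as np
for n in("side","top"):
    f=grab_frame(n); cv2.imwrite(f"pics/{n}0.png",cv2.resize(f[:,:,::-1],(768,576),interpolation=cv2.INTER_CUBIC)); np.save(n+"0.npy",f)
    c=calibration(n); print(n,{k:np.round(v,3).tolist() for k,v in c.items()})
o=get_obs(); print({k:np.round(v,3).tolist() for k,v in o.items()})
E
```

```text
side {'K': [[483.072, 0.0, 251.945], [0.0, 483.072, 191.169], [0.0, 0.0, 1.0]], 'xyz': [0.19, -1.145, 0.817], 'orientation': [-0.487, 0.867, -0.097, 0.051]}
top {'K': [[423.459, 0.0, 253.982], [0.0, 423.459, 194.655], [0.0, 0.0, 1.0]], 'xyz': [0.345, -0.009, 1.14], 'orientation': [0.032, -0.702, 0.712, -0.022]}
{'time': 0.1, 'joint_pos': [1.259, 0.354, 1.634, 0.0, 1.155, -0.002], 'joint_vel': [-0.0, -0.001, -0.002, 0.001, 0.001, -0.001], 'tau': [0.001, -60.636, -34.282, 0.0, 0.004, -0.0], 'position': [0.19, 0.595, 0.231], 'tool_rot': [-0.0, 0.154, 0.988, -0.001], 'wrist_force': [-0.334, -0.141, -0.764], 'ft_torque': [-0.022, 0.008, 0.007], 'gripper_width': 0.085}
```

View pics/side0.png

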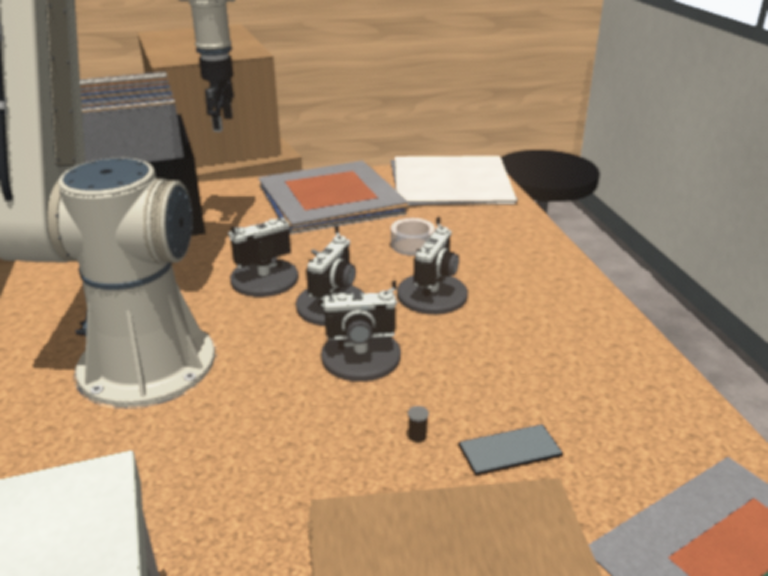

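View pics/top0.png

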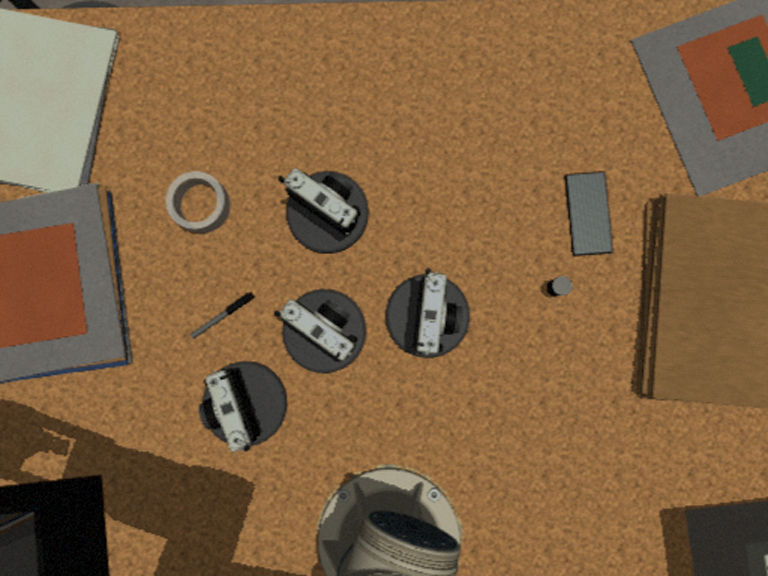

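The side view shows four cameras on stands; the top view (768 px scale) puts the camera farthest from the base at about (325,205), with its crank end at the upper left, near (283,180). Next I'll zoom in there.

```bash
cat > h.py <<'E'
from rig import *
import cv2,numpy as np
from scipy.spatial.transform import Rotation as R
def cam(n):
    c=calibration(n); return np.array(c["K"]),np.array(c["xyz"]),R.from_quat(np.roll(c["orientation"],-1)).as_matrix()
def ray(n,u,v):
    K,t,M=cam(n); return t,M@np.linalg.solve(K,[u,v,1])
def onz(n,u,v,z):
    t,d=ray(n,u,v); return t+d*(z-t[2])/d[2]
def proj(n,p):
    K,t,M=cam(n); q=K@(M.T@(np.array(p)-t)); return q[:2]/q[2]
def crop(f,u,v,w,h,s,name):
    c=f[v:v+h,u:u+w,::-1]; cv2.imwrite("pics/"+name,cv2.resize(c,None,fx=s,fy=s,interpolation=cv2.INTER_CUBIC))
E
python3 - <<'E'
from h import *
t=np.load("top0.npy"); s=np.load("side0.npy")
a=cv2.resize(t[105:175,175:255,::-1],None,fx=7,fy=7,interpolation=cv2.INTER_CUBIC)[:,:400]
a=cv2.resize(t[108:173,183:248,::-1],(400,400),interpolation=cv2.INTER_CUBIC)
b=cv2.resize(s[145:210,257:322,::-1],(400,400),interpolation=cv2.INTER_CUBIC)
cv2.imwrite("pics/z0.png",np.hstack([a,b]))
for (u,v) in [(283,180),(277,315),(430,270),(210,378)]:
    p=onz("top",u/1.5,v/1.5,.147); print(u,v,p.round(3),np.hypot(*p[:2]),proj("side",p)*1.5)
# foot disc: dark pixels
g=cv2.cvtColor(t,cv2.COLOR_RGB2GRAY)
for z,(u,v) in [(.018,(327,211))]: print(onz("top",u/1.5,v/1.5,z))
E
```

```text
283 180 [0.603 0.159 0.147] 0.6231489005571518 [436.4988144  220.31154713]
277 315 [0.388 0.168 0.147] 0.42271089529197564 [334.01902331 229.03962373]
430 270 [ 0.455 -0.072  0.147] 0.4606491990966368 [393.91332895 284.65580736]
210 378 [0.291 0.273 0.147] 0.3991629576350748 [281.19224804 212.18521295]
[0.57820125 0.10161709 0.018     ]
```

View pics/z0.png

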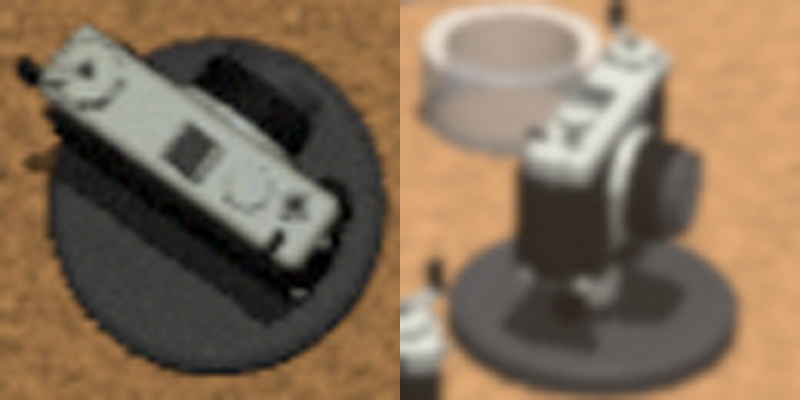

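In the zoom (left is top, right is side), the grip is the black dot at (27,70) in top and (617,12) in side. The crank hub is at about (85,70) and the camera top's corners are at (80,30), (45,95), (295,265) and (340,200). The foot disc is centred near (217,205).

Run:
```python
from h import *
k=65/400
T=lambda x,y,z:onz("top",183+(x+.5)*k-.5,108+(y+.5)*k-.5,z)
g=T(27,70,.147); print("grip top",g,"side@z",onz("side",257+217.5*k-.5,145+12.5*k-.5,.147))
a=T(85,70,.140); print("hub",a,np.linalg.norm((a-g)[:2]))
f=T(217,205,.018); c=np.mean([T(x,y,.131) for x,y in[(80,30),(45,95),(295,265),(340,200)]],0); print("foot",f,"camtop",c)
e=(T(80,30,.131)+T(45,95,.131)-T(295,265,.131)-T(340,200,.131))/2; print("yaxis",e,np.linalg.norm(e)); y=e/np.linalg.norm(e)
print("axis pred",c+y*.047, f+y*.047)
```

```text
grip top [0.6052159  0.16273571 0.147     ] side@z [0.60587255 0.1603905  0.147     ]
hub [0.60664897 0.14122015 0.14      ] 0.021563230769837655
foot [0.57759048 0.10204173 0.018     ] camtop [0.57740672 0.10145013 0.131     ]
yaxis [0.06954113 0.10001376 0.        ] 0.12181428638496958
axis pred [0.604238   0.14003876 0.131     ] [0.60442176 0.14063036 0.018     ]
```

The two views agree on the grip to about 2 mm: grip at about (0.6055, 0.161), axis at about (0.6045, 0.1405). I'll hover over the grip with the fingers closing along x, which is tangential there.

```bash
python3 -m inch '[50,-50,0,0,0,-0.15,1, 100,-100,0,0,0,-0.3,1, 150,-150,0,0,0,-0.46,1, 200,-200,0,0,0,-0.6,1, 250,-250,0,0,0,-0.76,0.6, 300,-300,0,0,0,-0.9,0.4, 350,-350,0,0,0,-1.06,0.4, 390,-390,0,0,0,-1.2,0.4, 415,-425,0,0,0,-1.262,0.4, 415,-434,0,0,0,-1.262,0.4, 415,-434,0,0,0,-1.262,0.4, 415,-434,0,0,0,-1.262,0.4]'
python3 - <<'E'
from h import *
o=get_obs(); print({k:np.round(v,4).tolist() for k,v in o.items()})
M=R.from_quat(np.roll(o["tool_rot"],-1)).as_matrix(); print(M.round(3))
E
```

```text
time: 1.6
position: [0.605, 0.1615, 0.2309]
tool_rot: [-0.0, 0.708, 0.707, -0.0]
wrist_force: [0.2, -0.1, -0.3]
gripper_width: 0.0339
{'time': 1.6, 'joint_pos': [0.2582, 0.3557, 1.6304, 0.0004, 1.1565, 0.2594], 'joint_vel': [0.0217, -0.0077, 0.0017, -0.002, -0.002, -0.0024], 'tau': [-1.408, -60.395, -34.5185, -0.0972, -0.0259, -0.0261], 'position': [0.605, 0.1615, 0.2309], 'tool_rot': [-0.0004, 0.7076, 0.7066, -0.0003], 'wrist_force': [0.2244, -0.1275, -0.3207], 'ft_torque': [0.0486, 0.0163, 0.0177], 'gripper_width': 0.0339}
[[ 0.001  1.    -0.001]
 [ 1.    -0.001  0.   ]
 [ 0.    -0.001 -1.   ]]
```

```bash
python3 -m inch '[0,0,-30,0,0,0,0.4, 0,0,-60,0,0,0,0.4, 0,0,-75,0,0,0,0.4, 0,0,-82,0,0,0,0.4, 0,0,-86,0,0,0,0.4,0,0,-86,0,0,0,0.4]'
python3 - <<'E'
from h import *
s=grab_frame("side");t=grab_frame("top")
b=cv2.resize(s[115:185,257:327,::-1],(400,400),interpolation=cv2.INTER_CUBIC)
a=cv2.resize(t[92:157,165:230,::-1],(400,400),interpolation=cv2.INTER_CUBIC)
cv2.imwrite("pics/z1.png",np.hstack([a,b]))
p=get_obs()["position"]; print((proj("side",p)-[257,115])*400/70+[400,0],(proj("top",p)-[165,92])*400/65)
E
```

```text
time: 2.35
position: [0.6058, 0.1615, 0.1458]
tool_rot: [0.0, 0.707, 0.707, 0.0]
wrist_force: [0.2, 0.5, 0.5]
gripper_width: 0.0341
[598.72455332 181.03787541] [139.15019617 164.53720154]
```

View pics/z1.png

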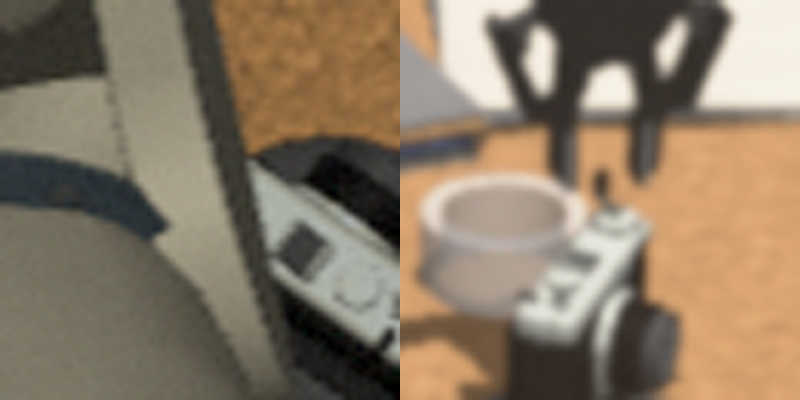

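The side view shows the grip at (602,183), midway between the fingertips at x≈563 and 645. The top view is blocked by the arm. I'll lower slightly and close.

```bash
python3 -m inch '[0,0,-3,0,0,0,0.3, 0,0,-3,0,0,0,0.2, 0,0,-3,0,0,0,0.15, 0,0,-3,0,0,0,0.1, 0,0,-3,0,0,0,0.05, 0,0,-3,0,0,0,0, 0,0,-3,0,0,0,0]'
```

```text
time: 3.32
position: [0.6056, 0.1613, 0.1424]
tool_rot: [0.0, 0.707, 0.707, 0.0]
wrist_force: [-0.9, 0.2, 1.7]
gripper_width: 0.0054
```

```bash
python3 -m inch '[0,0,0,0,0,0,0, 0,0,0,0,0,0,0]'
python3 - <<'E'
from h import *
s=grab_frame("side")
b=cv2.resize(s[115:185,257:327,::-1],(560,560),interpolation=cv2.INTER_CUBIC)
cv2.imwrite("pics/z2.png",b)
E
```

```text
time: 3.58
position: [0.6057, 0.1613, 0.1424]
tool_rot: [0.0, 0.707, 0.707, 0.0]
wrist_force: [-0.6, -0.0, 2.4]
gripper_width: 0.0053
```

View pics/z2.png

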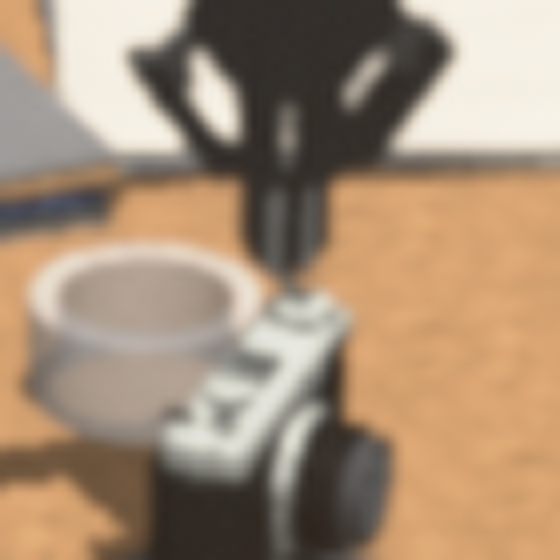

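Something is held (the fingers stopped at 5 mm, short of shut). Now the circle rows: r = 22 mm, clockwise, 15° per row.

```bash
python3 - <<'E'
import numpy as np
th=88
for b in range(3):
    t0=np.radians(th-120*b)
    print(b,[(round(22*(np.cos(t0-p)-np.cos(t0)),1),round(22*(np.sin(t0-p)-np.sin(t0)),1)) for p in np.radians(np.arange(15,121,15))])
E
python3 -m inch '[3,-0.2,0,0,0,0,0, 5.7,-0.5,0,0,0,0,0, 5.7,-0.5,0,0,0,0,0]'
```

```text
0 [(np.float64(5.7), np.float64(-0.9)), (np.float64(10.9), np.float64(-3.3)), (np.float64(15.3), np.float64(-7.0)), (np.float64(18.7), np.float64(-11.7)), (np.float64(20.7), np.float64(-17.0)), (np.float64(21.2), np.float64(-22.8)), (np.float64(20.3), np.float64(-28.4)), (np.float64(17.9), np.float64(-33.6))]
1 [(np.float64(-3.7), np.float64(-4.4)), (np.float64(-8.3), np.float64(-7.8)), (np.float64(-13.7), np.float64(-9.8)), (np.float64(-19.4), np.float64(-10.3)), (np.float64(-25.1), np.float64(-9.4)), (np.float64(-30.3), np.float64(-7.0)), (np.float64(-34.7), np.float64(-3.3)), (np.float64(-38.1), np.float64(1.3))]
2 [(np.float64(-2.0), np.float64(5.4)), (np.float64(-2.6), np.float64(11.1)), (np.float64(-1.6), np.float64(16.8)), (np.float64(0.8), np.float64(22.0)), (np.float64(4.4), np.float64(26.4)), (np.float64(9.1), np.float64(29.8)), (np.float64(14.5), np.float64(31.8)), (np.float64(20.2), np.float64(32.3))]
time: 4.0
position: [0.6117, 0.161, 0.1424]
tool_rot: [0.0, 0.708, 0.707, 0.0]
wrist_force: [0.4, 2.8, 3.0]
gripper_width: 0.0059
```

```bash
python3 -m inch '[5.2,-2.8,0,0,0,0,0, 9.6,-6.5,0,0,0,0,0, 13,-11.2,0,0,0,0,0]'
python3 - <<'E'
from h import *
s=grab_frame("side")
b=cv2.resize(s[115:185,257:327,::-1],(560,560),interpolation=cv2.INTER_CUBIC)
cv2.imwrite("pics/z3.png",b)
E
```

```text
time: 4.38
position: [0.6261, 0.151, 0.1427]
tool_rot: [0.0, 0.707, 0.707, 0.002]
wrist_force: [5.1, 7.1, -1.0]
gripper_width: 0.0051
```

View pics/z3.png

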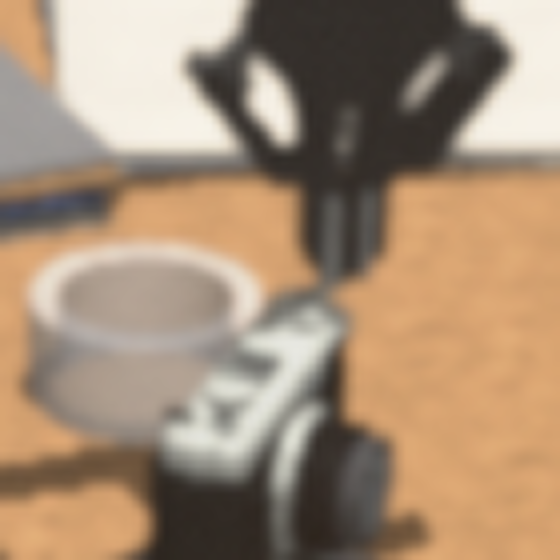

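The grip follows: 3.9 N tangential. The 7.8 N outward radial force says the true centre is about (0.6067, 0.1408), which matches the hub measurement. I'll shift the circle by (1.8, 1.4) and go on.

```bash
cat > f.py <<'E'
from h import *
import sys
o=get_obs(); C=np.array([.6067,.1408]); d=o["position"][:2]-C; u=d/np.linalg.norm(d); F=np.array(o["wrist_force"])
print("th",np.degrees(np.arctan2(d[1],d[0])).round(1),"r",(np.linalg.norm(d)*1e3).round(2),"resist",(-(F[0]*u[1]-F[1]*u[0])).round(2),"radial",(F[:2]@u).round(2))
E
python3 - <<'E'
import numpy as np
for t0 in (28,268,148):
    a=np.radians(t0)
    print(t0,*[(float(round(22*(np.cos(a-p)-np.cos(a)),1)),float(round(22*(np.sin(a-p)-np.sin(a)),1))) for p in np.radians(np.arange(15,121,15))])
E
python3 -m inch '[4.8,-3.8,0,0,0,0,0, 5.4,-9.7,0,0,0,0,0, 3.4,-15.4,0,0,0,0,0, 1,-20.6,0,0,0,0,0]'; python3 f.py
```

```text
28 (2.0, -5.4) (2.6, -11.1) (1.6, -16.8) (-0.8, -22.0) (-4.4, -26.4) (-9.1, -29.8) (-14.5, -31.8) (-20.2, -32.3)
268 (-5.7, 0.9) (-10.9, 3.3) (-15.3, 7.0) (-18.7, 11.7) (-20.7, 17.0) (-21.2, 22.8) (-20.3, 28.4) (-17.9, 33.6)
148 (3.7, 4.4) (8.3, 7.8) (13.7, 9.8) (19.4, 10.3) (25.1, 9.4) (30.3, 7.0) (34.7, 3.3) (38.1, -1.3)
time: 4.92
position: [0.6271, 0.1291, 0.1426]
tool_rot: [0.001, 0.707, 0.707, 0.002]
wrist_force: [6.2, 4.4, -0.2]
gripper_width: 0.0052
th -29.8 r 23.54 resist 6.89 radial 3.17
```

```bash
python3 -m inch '[-2.6,-4.4,0,0,0,0,0, -7.3,-7.8,0,0,0,0,0, -12.7,-9.8,0,0,0,0,0, -18.4,-10.3,0,0,0,0,0]'; python3 f.py
```

```text
time: 5.42
position: [0.6095, 0.1176, 0.1427]
tool_rot: [0.002, 0.707, 0.707, 0.002]
wrist_force: [9.3, -2.8, -2.8]
gripper_width: 0.005
th -83.1 r 23.37 resist 8.9 radial 3.93
```

```bash
python3 -m inch '[-5.7,0.5,0,0,0,0,0, -10.9,2.8,0,0,0,0,0, -15.3,6.5,0,0,0,0,0, -18.7,11.2,0,0,0,0,0, -20.7,16.5,0,0,0,0,0, -21.2,22.3,0,0,0,0,0, -20.3,28,0,0,0,0,0, -17.9,33.1,0,0,0,0,0]'; python3 f.py
```

```text
time: 6.42
position: [0.5882, 0.1496, 0.1422]
tool_rot: [0.001, 0.707, 0.707, -0.002]
wrist_force: [-2.1, -6.6, 6.0]
gripper_width: 0.0054
th 154.5 r 20.52 resist 6.84 radial -0.9
```

```bash
sed -i 's/\.6067,\.1408/.6078,.1403/' f.py; python3 -m inch '[3.7,4.4,0,0,0,0,0, 8.3,7.8,0,0,0,0,0, 13.7,9.8,0,0,0,0,0, 19.4,10.3,0,0,0,0,0, 25.1,9.4,0,0,0,0,0, 30.3,7,0,0,0,0,0, 34.7,3.3,0,0,0,0,0, 38.1,-1.3,0,0,0,0,0]'; python3 f.py
```

```text
time: 7.42
position: [0.6265, 0.151, 0.1423]
tool_rot: [-0.001, 0.708, 0.707, -0.0]
wrist_force: [-3.7, 7.0, 4.4]
gripper_width: 0.0052
th 29.9 r 21.54 resist 7.91 radial 0.34
```

```bash
python3 -c "
from h import *
s=grab_frame('side'); p=np.load('side0.npy')
d=np.hstack([x[135:215,252:332,::-1] for x in (p,s)])
cv2.imwrite('pics/z4.png',cv2.resize(d,(800,400),interpolation=cv2.INTER_CUBIC))"
```

```text
(no output)
```

View pics/z4.png

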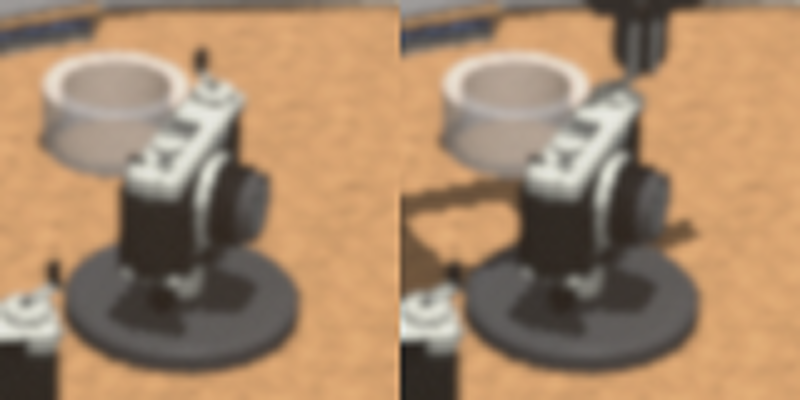

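The camera and stand have not moved (left is before, right is now), and the resistance is still on after about 1.17 turns. Continuing in thirds of a turn.

```bash
python3 -m inch '[2,-5.4,0,0,0,0,0, 2.6,-11.1,0,0,0,0,0, 1.6,-16.8,0,0,0,0,0, -0.8,-22,0,0,0,0,0, -4.4,-26.4,0,0,0,0,0, -9.1,-29.8,0,0,0,0,0, -14.5,-31.8,0,0,0,0,0, -20.2,-32.3,0,0,0,0,0]'; python3 f.py
```

```text
time: 8.48
position: [0.6092, 0.1174, 0.1426]
tool_rot: [0.002, 0.707, 0.707, 0.002]
wrist_force: [7.7, -0.8, -2.8]
gripper_width: 0.0053
th -86.6 r 22.91 resist 7.63 radial 1.31
```

```bash
python3 -m inch '[-5.7,0.9,0,0,0,0,0, -10.9,3.3,0,0,0,0,0, -15.3,7,0,0,0,0,0, -18.7,11.7,0,0,0,0,0, -20.7,17,0,0,0,0,0, -21.2,22.8,0,0,0,0,0, -20.3,28.4,0,0,0,0,0, -17.9,33.6,0,0,0,0,0]'; python3 f.py
```

```text
time: 9.48
position: [0.5882, 0.1497, 0.1422]
tool_rot: [0.001, 0.707, 0.707, -0.002]
wrist_force: [-2.9, -7.8, 6.5]
gripper_width: 0.0058
th 154.4 r 21.69 resist 8.23 radial -0.76
```

```bash
python3 -m inch '[3.7,4.4,0,0,0,0,0, 8.3,7.8,0,0,0,0,0, 13.7,9.8,0,0,0,0,0, 19.4,10.3,0,0,0,0,0, 25.1,9.4,0,0,0,0,0, 30.3,7,0,0,0,0,0, 34.7,3.3,0,0,0,0,0, 38.1,-1.3,0,0,0,0,0]'; python3 f.py
```

```text
time: 10.48
position: [0.6264, 0.1511, 0.1423]
tool_rot: [-0.001, 0.708, 0.707, -0.0]
wrist_force: [-4.4, 7.1, 4.5]
gripper_width: 0.0053
th 30.2 r 21.5 resist 8.32 radial -0.25
```

```bash
python3 -m inch '[2,-5.4,0,0,0,0,0, 2.6,-11.1,0,0,0,0,0, 1.6,-16.8,0,0,0,0,0, -0.8,-22,0,0,0,0,0, -4.4,-26.4,0,0,0,0,0, -9.1,-29.8,0,0,0,0,0, -14.5,-31.8,0,0,0,0,0, -20.2,-32.3,0,0,0,0,0]'; python3 f.py
```

```text
time: 11.48
position: [0.6092, 0.1174, 0.1426]
tool_rot: [0.002, 0.707, 0.707, 0.002]
wrist_force: [8.4, -0.3, -2.8]
gripper_width: 0.0052
th -86.5 r 22.91 resist 8.35 radial 0.85
```

```bash
python3 -m inch '[-5.7,0.9,0,0,0,0,0, -10.9,3.3,0,0,0,0,0, -15.3,7,0,0,0,0,0, -18.7,11.7,0,0,0,0,0, -20.7,17,0,0,0,0,0, -21.2,22.8,0,0,0,0,0, -20.3,28.4,0,0,0,0,0, -17.9,33.6,0,0,0,0,0]'; python3 f.py
```

```text
time: 12.48
position: [0.5881, 0.1496, 0.1422]
tool_rot: [0.001, 0.707, 0.707, -0.002]
wrist_force: [-2.8, -8.0, 6.2]
gripper_width: 0.0056
th 154.8 r 21.73 resist 8.41 radial -0.85
```

```bash
python3 -m inch '[3.7,4.4,0,0,0,0,0, 8.3,7.8,0,0,0,0,0, 13.7,9.8,0,0,0,0,0, 19.4,10.3,0,0,0,0,0, 25.1,9.4,0,0,0,0,0, 30.3,7,0,0,0,0,0, 34.7,3.3,0,0,0,0,0, 38.1,-1.3,0,0,0,0,0]'; python3 f.py
```

```text
time: 13.48
position: [0.6264, 0.1511, 0.1423]
tool_rot: [-0.001, 0.708, 0.707, -0.0]
wrist_force: [-5.4, 6.9, 4.9]
gripper_width: 0.0053
th 30.1 r 21.53 resist 8.69 radial -1.23
```

```bash
python3 -m inch '[2,-5.4,0,0,0,0,0, 2.6,-11.1,0,0,0,0,0, 1.6,-16.8,0,0,0,0,0, -0.8,-22,0,0,0,0,0, -4.4,-26.4,0,0,0,0,0, -9.1,-29.8,0,0,0,0,0, -14.5,-31.8,0,0,0,0,0, -20.2,-32.3,0,0,0,0,0]'; python3 f.py
```

```text
time: 14.48
position: [0.6092, 0.1174, 0.1426]
tool_rot: [0.002, 0.707, 0.707, 0.002]
wrist_force: [8.2, 0.2, -2.7]
gripper_width: 0.0055
th -86.6 r 22.92 resist 8.21 radial 0.27
```

```bash
python3 -m inch '[-5.7,0.9,0,0,0,0,0, -10.9,3.3,0,0,0,0,0, -15.3,7,0,0,0,0,0, -18.7,11.7,0,0,0,0,0, -20.7,17,0,0,0,0,0, -21.2,22.8,0,0,0,0,0, -20.3,28.4,0,0,0,0,0, -17.9,33.6,0,0,0,0,0]'; python3 f.py
```

```text
time: 15.48
position: [0.5895, 0.1521, 0.1424]
tool_rot: [0.0, 0.707, 0.707, 0.0]
wrist_force: [2.8, -3.0, 2.1]
gripper_width: 0.0052
th 147.2 r 21.72 resist 0.98 radial -4.01
```

The resistance fell from 8.4 to 1.0 N at the same angle, and the lag is gone. A 15° nudge will confirm it (worst case 0.38 turn after the slip).

```bash
python3 -m inch '[1.8,2.3,0,0,0,0,0, 3.7,4.4,0,0,0,0,0]'; python3 f.py;  python3 -m inch '[0,0,0,0,0,0,0]'; python3 f.py
```

```text
time: 15.72
position: [0.593, 0.156, 0.1423]
tool_rot: [0.0, 0.707, 0.707, -0.0]
wrist_force: [2.9, -3.6, 2.7]
gripper_width: 0.0051
th 133.3 r 21.55 resist 0.33 radial -4.62
time: 15.85
position: [0.5931, 0.156, 0.1423]
tool_rot: [0.0, 0.707, 0.707, 0.0]
wrist_force: [4.4, -3.8, 2.8]
gripper_width: 0.0053
th 133.2 r 21.52 resist -0.55 radial -5.78
```

The film is off. Now pull straight up.

```bash
python3 -m inch '[0,0,1.5,0,0,0,0, 0,0,3,0,0,0,0, 0,0,4.5,0,0,0,0, 0,0,4.5,0,0,0,0]'; python3 -m inch '[0,0,1.5,0,0,0,0, 0,0,3,0,0,0,0, 0,0,4,0,0,0,0, 0,0,4,0,0,0,0]'
```

```text
time: 16.35
position: [0.5923, 0.1553, 0.1459]
tool_rot: [0.0, 0.707, 0.707, -0.001]
wrist_force: [4.4, -5.8, -3.7]
gripper_width: 0.0052
time: 16.85
position: [0.5922, 0.1552, 0.1497]
tool_rot: [0.0, 0.707, 0.707, -0.001]
wrist_force: [6.2, -5.4, -5.4]
gripper_width: 0.0054
```

```bash
python3 -c "
from h import *
s=grab_frame('side'); t=grab_frame('top'); p=np.load('side0.npy')
d=np.hstack([x[135:215,252:332,::-1] for x in (p,s)]); 
d=cv2.resize(d,(800,400),interpolation=cv2.INTER_CUBIC)
cv2.imwrite('pics/z5.png',d)"
```

```text
(no output)
```

View pics/z5.png

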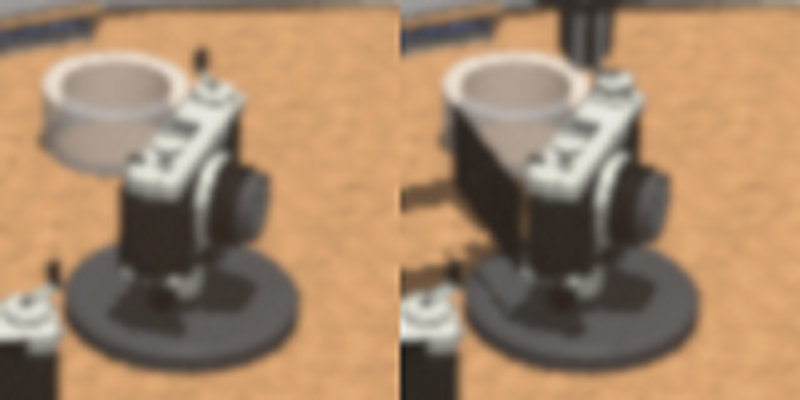

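The back is open: the black panel has swung out on the right half, at about (490,190). The stand is unmoved. Now lower the crank, release and retreat upward.

```bash
python3 -m inch '[0,0,-3,0,0,0,0, 0,0,-6,0,0,0,0, 0,0,-7.5,0,0,0,0, 0,0,-7.5,0,0,0,0.1, 0,0,-7.5,0,0,0,0.2, 0,0,-7.5,0,0,0,0.35, 0,0,-7.5,0,0,0,0.35,0,0,-4,0,0,0,0.35,0,0,10,0,0,0,0.35,0,0,40,0,0,0,0.35,0,0,90,0,0,0,0.35]'; python3 -m inch '[-50,0,60,0,0,0,0.35,-100,0,60,0,0,0,0.35,-150,0,60,0,0,0,0.35,-150,0,60,0,0,0,0.35,-150,0,60,0,0,0,0.35,-150,0,60,0,0,0,0.35,-150,0,60,0,0,0,0.35,-150,0,60,0,0,0,0.35]'
python3 -c "
from h import *
s=grab_frame('side'); t=grab_frame('top'); p=np.load('side0.npy')
d=np.hstack([x[135:215,252:332,::-1] for x in (p,s)]); 
d=cv2.resize(d,(800,400),interpolation=cv2.INTER_CUBIC)
cv2.imwrite('pics/z6.png',d)"
```

```text
time: 18.32
position: [0.5917, 0.1559, 0.2414]
tool_rot: [-0.001, 0.707, 0.707, -0.001]
wrist_force: [0.4, 1.2, 0.3]
gripper_width: 0.0302
time: 19.32
position: [0.443, 0.1561, 0.3005]
tool_rot: [-0.0, 0.708, 0.707, -0.0]
wrist_force: [-0.4, 0.6, 0.3]
gripper_width: 0.0296
```

View pics/z6.png

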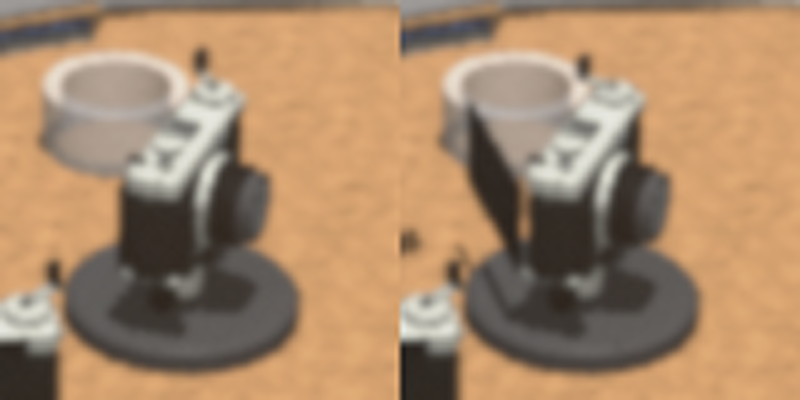

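The back stands open, the crank is down and free with its grip at (583,66), and the stand is in place. Handing in.

```bash
python3 -c "
from rig import close_job
print(close_job())"
```

```text
the job is handed in; nothing more can be done
None
```

The film is rewound off the take-up spool, the camera's back is open, and the job is handed in; it reported no verdict.

- **Rewinding:** I gripped the crank on the camera farthest from the base and turned it clockwise about 3.9 turns in all. The push needed at the grip fell from about 8.4 N to under 1 N. I stopped at most about 0.38 turn after that, counting a 15° nudge to confirm it was free.
- **Opening and release:** I lifted the crank about 7.5 mm and the back sprang open. I then lowered the crank, let go and moved the arm clear at 19.3 s.
- **Last checks:** the final side picture shows the back open, the crank down, and the stand and tape roll where they started. The wrist force was near zero.
- **Disagreements:**
  - The push while film was being drawn read about 8 N, above the 4 to 6 N given.
  - My first estimate of the crank's centre was about 3 mm off. I corrected it from the forces during the first turn.
- **Not checked:** I did not look again at the marker, film pot and phone, but the arm never went near them. The final top picture was not viewed.

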